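Gauge a label roll and sort it into the tray

ROBOT

A 6-joint arm with a two-finger parallel gripper is mounted at the origin on the work surface; the furniture and walls round the work are solid. World frame = base frame: x ahead of the robot, y to its left, z up, the work surface at z = 0. Lengths are in m, angles in rad, forces in N, time in s.
With the tool pointing down it reaches from about 0.375 to 0.925 m from the base axis. Payload 5.7 kg.
Tool frame: the origin (TCP) lies at the very end of the fingers, on their centre line; the grasp point (between the pads) lies 19 mm behind it; z points along the fingers, y is the line along which they close (so a half turn about z gives the same grasp; the last joint's range is limited). The gripper opens to 88 mm and grips with 3 to 60 N. Pads are 20 mm wide; open, the fingers measure 115 mm over their backs; the gripper's body (75 mm by 178 mm) begins 61 mm behind the grasp point.
Start: joints at [-1.383, 0.359, 1.51, -0, 1.272, -0.115], TCP at [0.179, -0.573, 0.223] pointing down, gripper open.
Joint ranges: [-2.97, 2.97], [-1.01, 2.36], [0.21, 2.38], [-0.96, 4.11], [0.2, 2.71], [-2.98, 2.98]. Speed limits (rad/s): [2.39, 2.39, 3.14, 3.14, 3.14, 3.14].

INTERFACE

Orientations are given as a 3x3 rotation matrix whose columns are the frame's x, y, z axes.
In Python, from rig import r, optics gives the robot as it stands. The module is installed in compiled form; this text tells all that it offers.
- The arm moves only by the tool servo_tool, never from a script. Its argument "motion" is one flat list of numbers, 5 for each row, row after row: the shift along the tool's x, y, z in cm, then the turn about the tool's z in rad, then the closure, from -1 (fully open) to 1 (shut). In form: [tx, ty, tz, turn, jaw, tx, ty, tz, turn, jaw, ...]. A call has 1 to 10 rows; each row shifts and turns the commanded pose from where the row before left it, along the tool's axes as they then stand; what a row does not reach is not made up. A row lasts 1/8 s, in which the tool goes at most 62.5 mm and 10.7 degrees, less where a joint would pass 70% of its speed; a pose out of reach is approached as far as the arm can. A call is refused whole if a number of a shift passes 6.25 or a number of a turn 0.188, either way. A call with a gripper value outside its range is refused whole. The fingers move at their own pace and stop on an object; the grip force is fixed at half the most. Time passes only in rows, so rows that do not move let the fingers close. It gives the time, the measured TCP pose, the force, the opening and the grip force at its end, in the units of the state.
- r.state(): the state, without advancing time (a new reading comes with each control period).
- optics.read_camera(name): name is "scene" or "side" or "wrist"; returns a dict with "pixels" (400x640x3 uint8, blue, green, red), "mtx" (3x3 intrinsics, pixels), "world_from_camera" (4x4, takes a point from camera to world coordinates); the wrist camera has in their place "mount" (4x4, takes a point from camera to tool coordinates, whose origin is the TCP and whose axes are the flange's). Camera axes: x right, y up, looking along -z (the intrinsics and any distortion apply to the point x, -y, -z); pixel columns grow to the right and rows downward; lengths in m; the calibration is good to about 2 mm. A picture is of the moment at which its call begins: read the wrist's pose just before it. There is no depth.
- r.sign_off(): hands the job in; it is judged then, once.
The state is a dict: "t": time; "q": joint angles; "joint_vel": joint speeds; "joint_torque": joint torques, N m; "tool_pos": TCP position; "ee_rot": TCP orientation; "contact_force": force on the tool from outside, world axes, zero at the start; "torque": the same for the moment, N m; "gripper_width": finger opening in m; "finger_force": force on a finger pad.
Only numpy, scipy, OpenCV 4.12 (cv2) and the standard library are available. Lean on these libraries where they do the work, as an engineer would, in place of code of your own. Each camera call takes 0.05 s, during which the arm holds its last target. There are 200 camera calls.

TASK

Two label rolls stand on the desk, and only the one with the wide hole fits over the pin of the gauge. Slide that roll all the way down the gauge pin to check its fit, then take it off again and set it down upright in the shallow grey tray, without letting it drop. Leave the roll with the narrow hole standing where it is.

Things in the scene. Friction and masses are not known exactly. Their poses are not given: they have to be found in the camera images.
- roll_wide_center (a point): Centre (half-way up) of the paper label roll that fits the gauge: an upright white ring with a card core, 58 mm outside diameter, 50 mm high, with a 38 mm hole right through along its z axis (up). 0.1 kg, loose, stands on the desk; may be gripped across its outside.
- roll_narrow_center (a point): Centre (half-way up) of the other label roll: the same outside (58 mm diameter, 50 mm high, upright, loose) but with only an 18 mm hole, too small for the pin. It stays where it is.
- gauge_seat (a point): Middle of the top face of the gauge's foot, on the pin's axis, 10 mm above the desk. The gauge is fixed: a dark steel disc 90 mm across and 10 mm thick, with a bright upright pin, 25 mm in diameter, that rises 50 mm above this point (60 mm above the desk); its top 11 mm taper to 12 mm. A roll fully down rests on this face.
- tray_floor (a point): Middle of the inner floor of the shallow grey tray, 4 mm above the desk. The tray is fixed, 170 mm (its x) by 150 mm (its y) outside, walls 4 mm thick and 18 mm high above the desk, open on top.

How it is judged:
By the outcome, as a careful person would: the job done as asked, in the order asked, and still so for the second after the job is handed in, with the robot touching nothing.
It also fails if it takes over 45 s, if anything falls off the work surface, if the arm or the gripper's body presses on something with over 40 N, if the wrist force passes 120 N, or if a joint passes its speed limit or range.

## Working session

There is one attempt and no reset: what is moved stays moved. The work goes in short steps, Python scripts to look and compute and a tool call to move; the robot and the scene stay as the last step left them, time stands still between calls to the robot, and variables do not carry over. Pictures are saved under pics/ and viewed, at most 10 in all, crops included, and the job is handed in when it is done.

Besides the shell and the picture viewer there is one more tool, called by a JSON object that holds its "api" and its "payload", one argument or row to a line. servo_tool: Moves the arm, as the interface text tells. Its arguments: {"type":"object","properties":{"motion":{"type":"array","items":{"type":"number"}}},"required":["motion"]}

```bash
mkdir -p pics; python3 - <<'E'
from rig import r,optics
import cv2,numpy as np,pickle
s=r.state();print({k:np.round(v,3).tolist() for k,v in s.items()})
D={}
for n in("scene","side","wrist"):
    D[n]=optics.read_camera(n);cv2.imwrite(f"pics/{n}0.png",D[n]["pixels"])
    print(n,D[n].keys(),np.round(D[n]["mtx"],1).tolist(),np.round(D[n].get("world_from_camera",D[n].get("mount")),3).tolist())
pickle.dump((s,D),open("d0.pkl","wb"))
E
```

```text
{'t': 0.0, 'q': [-1.383, 0.36, 1.511, 0.0, 1.272, -0.115], 'joint_vel': [-0.001, 0.001, 0.001, 0.001, 0.001, -0.001], 'joint_torque': [-0.0, -51.537, -27.073, 0.067, 0.035, -0.0], 'tool_pos': [0.179, -0.572, 0.222], 'ee_rot': [[0.955, 0.298, -0.0], [0.298, -0.955, 0.002], [0.0, -0.002, -1.0]], 'contact_force': [-0.145, -0.003, 0.476], 'torque': [0.01, 0.007, 0.048], 'finger_force': 0.0, 'gripper_width': 0.088}
scene dict_keys(['pixels', 'mtx', 'world_from_camera']) [[436.1, 0.0, 314.9], [0.0, 436.1, 195.3], [0.0, 0.0, 1.0]] [[-0.765, 0.289, -0.576, -0.067], [-0.644, -0.373, 0.668, 0.636], [-0.022, 0.881, 0.472, 0.554], [0.0, 0.0, 0.0, 1.0]]
side dict_keys(['pixels', 'mtx', 'world_from_camera']) [[367.8, 0.0, 321.9], [0.0, 367.8, 200.6], [0.0, 0.0, 1.0]] [[-0.999, 0.028, -0.041, 0.474], [-0.05, -0.496, 0.867, 0.694], [0.004, 0.868, 0.497, 0.497], [0.0, 0.0, 0.0, 1.0]]
wrist dict_keys(['pixels', 'mtx', 'mount']) [[302.5, 0.0, 319.9], [0.0, 302.5, 200.7], [0.0, 0.0, 1.0]] [[-0.0, 0.962, 0.274, 0.074], [1.0, -0.0, 0.001, 0.001], [0.001, 0.274, -0.962, -0.162], [0.0, 0.0, 0.0, 1.0]]
```

View pics/scene0.png

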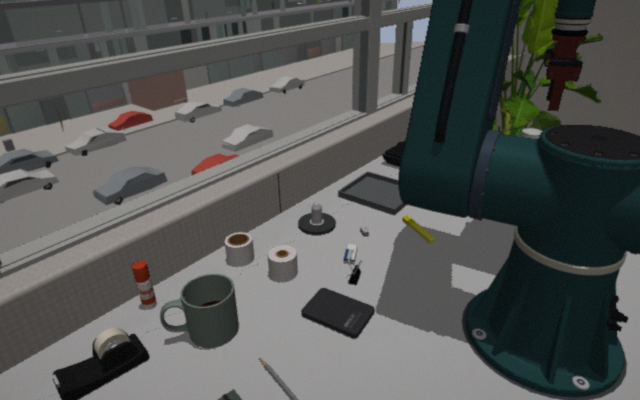

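View pics/side0.png

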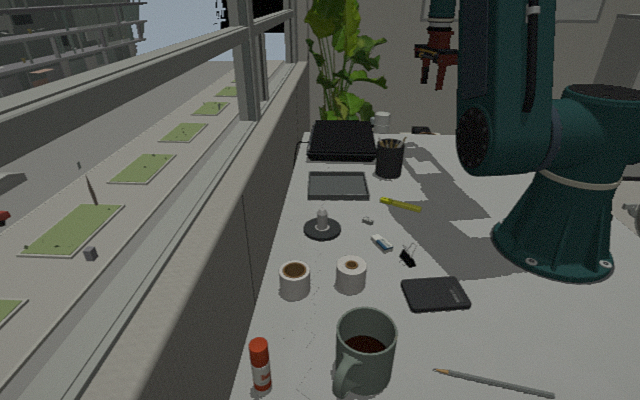

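The scene view shows the wide roll at about (239,249), the narrow one at (282,263), the gauge at (317,222) and the tray at (376,192). In the side view they are at (295,281), (351,275), (322,228) and (338,186). I'll zoom in and take rough rays.

```bash
cat > h.py <<'E'
import numpy as np,cv2
def ray(c,uv,s=None):
    p=cv2.undistortPoints(np.array([[uv]],float),c["mtx"],None)[0,0]
    d=np.array([p[0],-p[1],-1.])
    if "mount" in c:
        T=np.eye(4);T[:3,:3]=s["ee_rot"];T[:3,3]=s["tool_pos"];W=T@c["mount"]
    else: W=c["world_from_camera"]
    return W[:3,3],W[:3,:3]@d
def plane(c,uv,z,s=None):
    o,d=ray(c,uv,s);return (o+d*(z-o[2])/d[2])
E
python3 - <<'E'
import pickle;from h import *
s,D=pickle.load(open("d0.pkl","rb"))
P={"wide top":((239,240),(295,270),.05),"narrow top":((282.5,254),(351,264),.05),"pin top":((316.5,205),(322,211),.06),"foot":((317,223.5),(322,229),.01),"tray":((376,192),(338,186),.01),
"sill":((285,208),(280,215),0)}
for k,(a,b,z) in P.items(): print(k,plane(D["scene"],a,z).round(3),plane(D["side"],b,z).round(3))
a=D["scene"]["pixels"][165:290,200:440];b=D["side"]["pixels"][165:310,260:440]
a=cv2.resize(a,None,fx=3.3,fy=3.3)[:300*2];b=cv2.resize(b,None,fx=4,fy=4)[:600]
cv2.imwrite("pics/a.png",a);cv2.imwrite("pics/b.png",b);print(a.shape,b.shape)
E
```

```text
wide top [0.546 0.169 0.05 ] [0.548 0.172 0.05 ]
narrow top [0.441 0.149 0.05 ] [0.445 0.15  0.05 ]
pin top [ 0.503 -0.029  0.06 ] [ 0.508 -0.022  0.06 ]
foot [ 0.502 -0.029  0.01 ] [ 0.508 -0.023  0.01 ]
tray [ 0.48  -0.248  0.01 ] [ 0.473 -0.244  0.01 ]
sill [ 0.625 -0.048  0.   ] [ 0.619 -0.095 -0.   ]
(412, 792, 3) (580, 720, 3)
```

View pics/b.png

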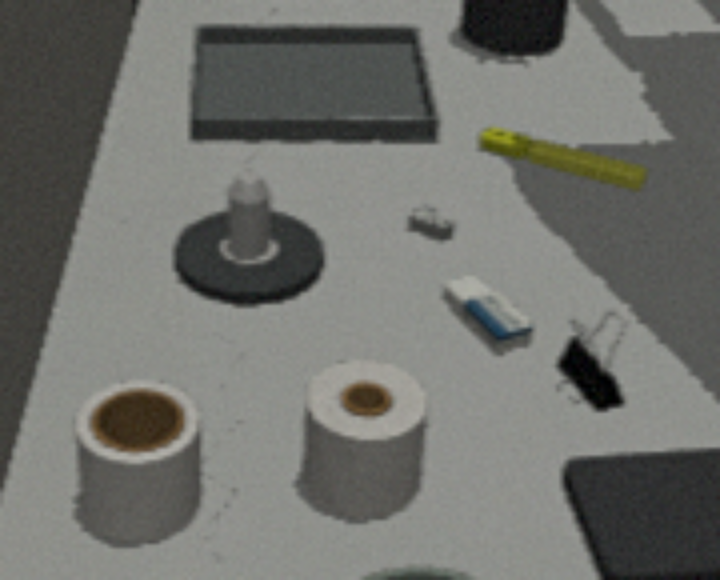

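The left roll (b.png, about (138,420)) has the wide hole. The right one (365,398) has the narrow hole. I'll move to a viewing pose above the work area.

{"api": "servo_tool", "payload": {
  "motion": [0,0,-1.5,0.15,-1,0,0,-1.5,0.152,-1,2,-3.9,0,0,-1,2,-3.9,0,0,-1,2,-3.9,0,0,-1,2,-3.9,0,0,-1,2,-3.9,0,0,-1,2,-3.9,0,0,-1,2,-3.9,0,0,-1,2,-3.9,0,0,-1]
}}

```text
t: 1.4
tool_pos: [0.339, -0.2592, 0.2526]
ee_rot: [[1.0, 0.0, -0.0], [0.0, -1.0, 0.0], [-0.0, -0.0, -1.0]]
contact_force: [0.9, -0.2, 0.0]
gripper_width: 0.0881
finger_force: 0.0
```

{"api": "servo_tool", "payload": {
  "motion": [2,-3.9,0,0,-1,2,-3.9,0,0,-1,2,-3.9,0,0,-1,2,-3.9,0,0,-1,2,-3.9,0,0,-1,2,-3.9,0,0,-1,2,-3.9,0,0,-1,2,-3.9,0,0,-1,0,0,0,0,-1,0,0,0,0,-1]
}}

```text
t: 2.65
tool_pos: [0.4977, 0.0513, 0.2523]
ee_rot: [[1.0, 0.002, -0.001], [0.002, -1.0, -0.0], [-0.001, 0.0, -1.0]]
contact_force: [0.7, -0.0, -0.5]
gripper_width: 0.0882
finger_force: 0.0
```

```bash
python3 - <<'E'
from rig import r,optics
import pickle;from h import *
s=r.state();w=optics.read_camera("wrist");cv2.imwrite("pics/w1.png",w["pixels"]);pickle.dump((s,w),open("d1.pkl","wb"))
print(s["t"],s["tool_pos"].round(4) if hasattr(s["tool_pos"],"round") else s["tool_pos"],np.round(s["ee_rot"],3).tolist(),np.round(s["q"],2))
_,D=pickle.load(open("d0.pkl","rb"))
for n,uv,z in(("mug rim",(365,328),.1),("wall",(294,165),0),("wall",(260,292),0),("cup",(390,140),.1)): print(n,plane(D["side"],uv,z).round(3))
E
```

```text
2.65 [0.4977 0.0513 0.2523] [[1.0, 0.002, -0.001], [0.002, -1.0, -0.0], [-0.001, 0.0, -1.0]] [-0.04  0.19  1.68 -0.    1.28  1.53]
mug rim [0.432 0.344 0.1  ]
wall [ 0.619 -0.404  0.   ]
wall [0.616 0.181 0.   ]
cup [ 0.318 -0.385  0.1  ]
```

View pics/w1.png

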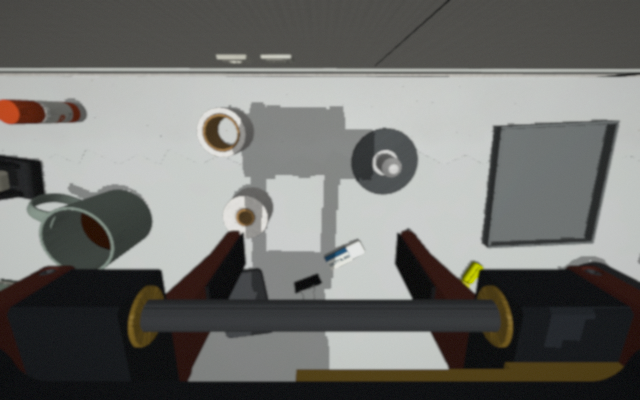

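The wrist view shows the wide roll at (221,131), the narrow one at (245,216), the gauge foot at (384,161) with its pin top at (394,168), and the tray between (485,120) and (618,246). I'll fit these by colour.

```bash
python3 - <<'E'
import pickle;from h import *
s,w=pickle.load(open("d1.pkl","rb"));im=w["pixels"];hsv=cv2.cvtColor(im,cv2.COLOR_BGR2HSV);g=cv2.cvtColor(im,cv2.COLOR_BGR2GRAY)
def blob(mask,x0,y0,x1,y1):
    m=np.zeros_like(mask);m[y0:y1,x0:x1]=mask[y0:y1,x0:x1]
    c=max(cv2.findContours(m,cv2.RETR_EXTERNAL,cv2.CHAIN_APPROX_NONE)[0],key=cv2.contourArea);return cv2.convexHull(c)
# gauge foot: dark -> ellipse ; desk shadow left
print("row",g[161,340:430:3].tolist());print("roll row",g[131,190:260:2].tolist(),g[100:165:2,221].tolist())
f=blob((g<85).astype(np.uint8)*255,345,120,425,200);e=cv2.fitEllipse(f);print("foot",e,plane(w,e[0],.01,s).round(4))
sat=((hsv[...,1]>70)&(hsv[...,0]<25)).astype(np.uint8)*255
for n,b in(("wide",(195,100,252,160)),("narrow",(220,195,275,240))):
    h=blob(sat,*b);e=cv2.fitEllipse(h);print(n,e,plane(w,e[0],.05,s).round(4))
m=((g<125)).astype(np.uint8)*255
q=blob(m,460,105,640,255);r_=cv2.minAreaRect(q);print("tray",r_)
c=np.mean([plane(w,p,z,s) for p,z in(((493,126),.018),((618,121),.018),((594,245),.018),((484,247),.018))],0);print(c.round(4))
for p in((493,126),(618,121),(594,245),(484,247)):print(plane(w,p,.018,s).round(3))
E
```

```text
row [134, 134, 134, 128, 63, 52, 52, 51, 52, 52, 53, 168, 126, 78, 85, 128, 142, 147, 151, 146, 103, 82, 80, 80, 80, 83, 170, 203, 204, 203]
roll row [201, 201, 202, 200, 221, 221, 175, 117, 66, 52, 51, 54, 54, 59, 142, 197, 203, 202, 198, 201, 203, 204, 203, 183, 134, 136, 147, 132, 93, 88, 89, 92, 118, 133, 133] [203, 203, 202, 191, 201, 221, 201, 136, 97, 66, 127, 184, 199, 203, 202, 202, 202, 200, 184, 140, 79, 57, 57, 56, 84, 133, 202, 226, 215, 205, 205, 204, 204]
foot ((383.2049865722656, 160.53610229492188), (62.159767150878906, 64.90101623535156), 60.40481948852539) [ 0.5123 -0.0338  0.01  ]
wide ((220.7430419921875, 132.06112670898438), (34.58879470825195, 37.9205436706543), 139.708251953125) [0.5515 0.1675 0.05  ]
narrow ((244.96847534179688, 216.89346313476562), (16.501102447509766, 17.553247451782227), 106.41595458984375) [0.4462 0.1461 0.05  ]
tray ((549.2947998046875, 183.27029418945312), (123.97504425048828, 137.8997039794922), 5.946863174438477)
[ 0.4765 -0.2542  0.018 ]
[ 0.558 -0.169  0.018]
[ 0.564 -0.326  0.018]
[ 0.394 -0.339  0.018]
[ 0.39  -0.183  0.018]
```

{"api": "servo_tool", "payload": {
  "motion": [0,0,0,-0.185,-1,0,0,0,-0.185,-1,0,0,0,-0.185,-1,0,0,0,-0.185,-1,0,0,0,-0.185,-1,0,0,0,-0.185,-1,0,0,0,-0.185,-1,0,0,0,-0.185,-1,0,0,0,-0.185,-1,0,0,0,-0.185,-1]
}}

```text
t: 3.95
tool_pos: [0.4977, 0.0502, 0.2527]
ee_rot: [[-0.28, 0.96, -0.0], [0.96, 0.28, -0.0], [-0.0, -0.0, -1.0]]
contact_force: [0.4, 0.2, -0.7]
gripper_width: 0.0879
finger_force: 0.0
```

{"api": "servo_tool", "payload": {
  "motion": [0,0,0,-0.185,-1,0,0,0,-0.185,-1,0,0,0,-0.185,-1,0,0,0,-0.185,-1,0,0,0,-0.185,-1,0,0,0,-0.185,-1,0,0,0,-0.182,-1,0,0,0,0,-1]
}}

```text
t: 4.95
tool_pos: [0.4979, 0.0504, 0.2527]
ee_rot: [[-1.0, 0.002, -0.0], [0.002, 1.0, -0.0], [0.0, -0.0, -1.0]]
contact_force: [-0.6, -0.0, 0.3]
gripper_width: 0.0882
finger_force: 0.0
```

{"api": "servo_tool", "payload": {
  "motion": [-1.7,3.9,0,0,-1,-1.7,3.9,2,0,-1,-1.8,3.9,4,0,-1,0,0,4,0,-1,0,0,2,0,-1,0,0,0,0,-1]
}}

```text
t: 5.7
tool_pos: [0.5487, 0.1678, 0.1311]
ee_rot: [[-1.0, 0.003, -0.004], [0.003, 1.0, -0.001], [0.004, -0.001, -1.0]]
contact_force: [-0.3, 0.6, -0.3]
gripper_width: 0.0879
finger_force: 0.0
```

```bash
python3 - <<'E'
from rig import r,optics
import pickle;from h import *
s=r.state();w=optics.read_camera("wrist");im=w["pixels"];cv2.imwrite("pics/w2.png",im);pickle.dump((s,w),open("d2.pkl","wb"))
print(s["t"],np.round(s["tool_pos"],4),np.round(s["ee_rot"],3).tolist(),np.round(s["q"],2))
E
```

```text
5.7 [0.5487 0.1678 0.1311] [[-1.0, 0.003, -0.004], [0.003, 1.0, -0.001], [0.004, -0.001, -1.0]] [ 0.18  0.42  1.67 -0.    1.06 -1.39]
```

View pics/w2.png

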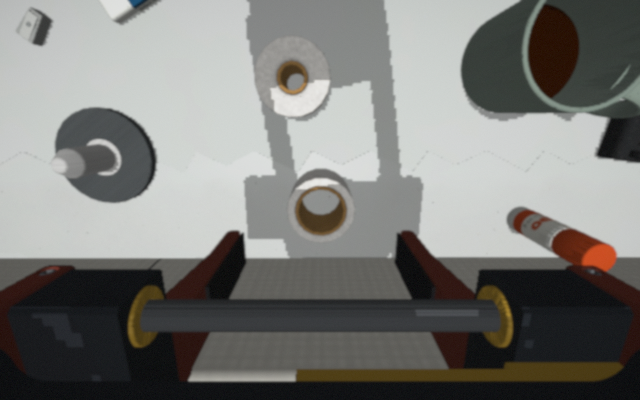

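The wide roll's top ring is centred at about (320,211), between the fingers. The gauge foot is at (105,154) and the pin tip at (63,162). Next I'll compute the offsets.

```bash
python3 - <<'E'
import pickle;from h import *
s,w=pickle.load(open("d2.pkl","rb"));im=w["pixels"];hsv=cv2.cvtColor(im,cv2.COLOR_BGR2HSV);g=cv2.cvtColor(im,cv2.COLOR_BGR2GRAY)
def blob(mask,x0,y0,x1,y1):
    m=np.zeros_like(mask);m[y0:y1,x0:x1]=mask[y0:y1,x0:x1]
    return cv2.convexHull(max(cv2.findContours(m,cv2.RETR_EXTERNAL,cv2.CHAIN_APPROX_NONE)[0],key=cv2.contourArea))
sat=((hsv[...,1]>70)&(hsv[...,0]<25)).astype(np.uint8)*255
for n,b in(("wide",(285,170,356,243)),("narrow",(250,40,330,120))):
    e=cv2.fitEllipse(blob(sat,*b));print(n,np.round(e[0],1),np.round(e[1],1),plane(w,e[0],.05,s).round(4))
e=cv2.fitEllipse(blob((g<105).astype(np.uint8)*255,45,95,165,212));print("foot",np.round(e[0],1),np.round(e[1],1),plane(w,e[0],.009,s).round(4))
print("pin tip",plane(w,(61,163),.06,s).round(4))
E
```

```text
wide [320.5 210.4] [48.  50.2] [0.5502 0.1676 0.05  ]
narrow [291.9  77.2] [30.3 32.9] [0.4456 0.1465 0.05  ]
foot [105.4 154.3] [ 88.  104.9] [ 0.5076 -0.0332  0.009 ]
pin tip [ 0.5081 -0.0329  0.06  ]
```

{"api": "servo_tool", "payload": {
  "motion": [-0.15,0,2.5,0,-1,0,0,2.5,0,-1,0,0,2.5,0,-1,0,0,2,0,-1,0,0,1.6,0,-1,0,0,0,0,-1,0,0,0,0,1,0,0,0,0,1,0,0,0,0,1,0,0,0,0,1]
}}

```text
t: 7.0
tool_pos: [0.552, 0.1687, 0.0221]
ee_rot: [[-1.0, -0.001, 0.001], [-0.001, 1.0, 0.0], [-0.001, 0.0, -1.0]]
contact_force: [-0.6, -0.2, 2.7]
gripper_width: 0.0546
finger_force: 30.0
```

{"api": "servo_tool", "payload": {
  "motion": [0,0,0,0,1,0,0,0,0,1]
}}

```text
t: 7.25
tool_pos: [0.552, 0.1687, 0.0221]
ee_rot: [[-1.0, -0.001, 0.001], [-0.001, 1.0, 0.0], [-0.001, 0.0, -1.0]]
contact_force: [-0.4, 0.7, 5.1]
gripper_width: 0.0543
finger_force: 30.0
```

```bash
python3 - <<'E'
from rig import r,optics
import pickle;from h import *
s=r.state();w=optics.read_camera("wrist");im=w["pixels"];b=optics.read_camera("side")["pixels"]
o=np.hstack([cv2.resize(im[120:320,200:440],(480,400)),cv2.resize(b[210:310,260:340],(320,400))]);cv2.imwrite("pics/w3.png",o)
print(s["gripper_width"],s["tool_pos"],s["t"])
E
```

```text
0.05427983673333397 [0.5520181  0.16872779 0.02208845] 7.25
```

View pics/w3.png

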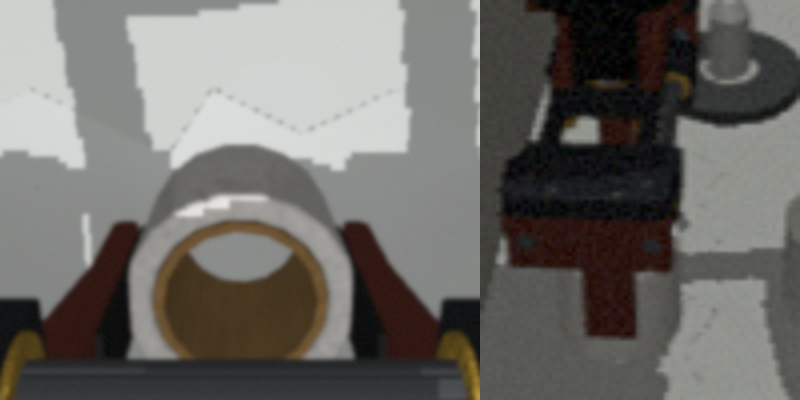

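The roll sits centred between the pads: the ring is at (241,300) in the crop, and the finger is mid-roll in the side crop. Lift it and carry it over the gauge.

{"api": "servo_tool", "payload": {
  "motion": [0,0,-1,0,1,0,0,-2,0,1,0,0,-2.5,0,1,0,0,-2.5,0,1,0,0,-2,0,1,0.6,-2.9,0,0,1,0.6,-2.9,0,0,1,0.6,-2.9,0,0,1,0.6,-2.9,0,0,1,0.6,-2.9,0,0,1]
}}

```text
t: 8.6
tool_pos: [0.5214, 0.0228, 0.1219]
ee_rot: [[-1.0, -0.001, -0.0], [-0.001, 1.0, 0.0], [0.0, 0.0, -1.0]]
contact_force: [1.1, 0.4, -1.3]
gripper_width: 0.0541
finger_force: 30.0
```

{"api": "servo_tool", "payload": {
  "motion": [0.6,-2.9,0,0,1,0.6,-2.8,0,0,1,0,0,0,0,1,0,0,0,0,1]
}}

```text
t: 9.1
tool_pos: [0.51, -0.033, 0.1218]
ee_rot: [[-1.0, -0.001, 0.0], [-0.001, 1.0, 0.001], [-0.0, 0.001, -1.0]]
contact_force: [0.1, -0.1, -1.5]
gripper_width: 0.0545
finger_force: 30.0
```

```bash
python3 - <<'E'
from rig import r,optics
import pickle;from h import *
s=r.state();W={n:optics.read_camera(n) for n in("wrist","side","scene")};pickle.dump((s,W),open("d4.pkl","wb"))
b=W["side"]["pixels"];c=W["scene"]["pixels"]
o=np.hstack([cv2.resize(W["wrist"]["pixels"][120:320,200:440],(300,250)),cv2.resize(b[150:250,280:360],(240,300))[:250],cv2.resize(c[150:250,280:360],(240,300))[:250]])
o=np.vstack([np.hstack([cv2.resize(b[150:250,270:370],(390,390)),cv2.resize(c[150:250,270:370],(390,390))]),cv2.copyMakeBorder(cv2.resize(W["wrist"]["pixels"][180:320,240:400],(240,210)),0,0,0,540,0)])
cv2.imwrite("pics/w4.png",o)
print(s["gripper_width"],s["tool_pos"],s["t"],s["contact_force"])
# hole ellipse in wrist view, roll top at tool z +0.028 above TCP
im=W["wrist"]["pixels"];hsv=cv2.cvtColor(im,cv2.COLOR_BGR2HSV)
m=((hsv[...,1]>70)&(hsv[...,0]<25)).astype(np.uint8)*255;k=np.zeros_like(m);k[215:298,272:368]=m[215:298,272:368]
e=cv2.fitEllipse(cv2.convexHull(max(cv2.findContours(k,0,1)[0],key=cv2.contourArea)));print(e,plane(W["wrist"],e[0],s["tool_pos"][2]+.028,s)-s["tool_pos"])
E
```

```text
0.05451263855511667 [ 0.51001005 -0.03300236  0.12179767] 9.1 [ 0.12231508 -0.06054894 -1.45658913]
((319.85137939453125, 269.5187072753906), (78.39506530761719, 86.7532958984375), 90.08171081542969) [-0.00240127 -0.00074149  0.028     ]
```

View pics/w4.png

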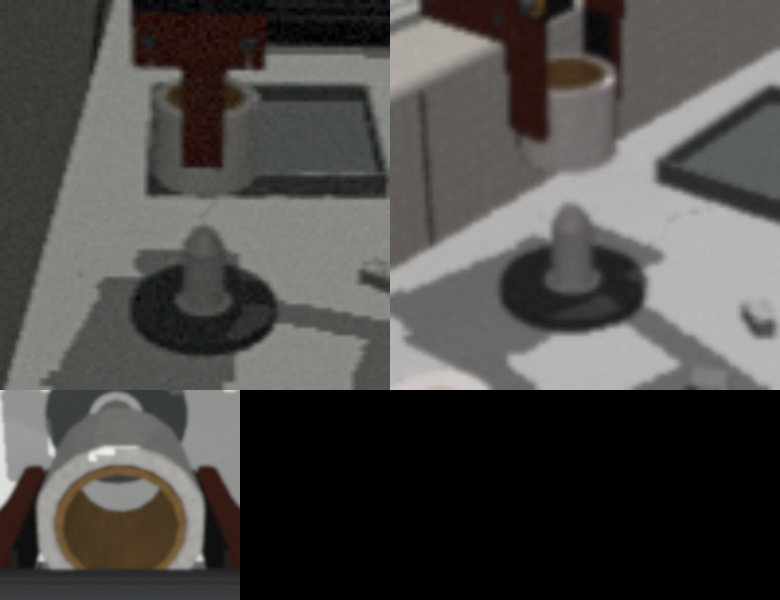

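The roll hangs upright and in line with the pin in both views: 205 against 203 in the side crop, 569 against 571 in the scene crop. Lower it.

{"api": "servo_tool", "payload": {
  "motion": [0,0,1.5,0,1,0,0,1.5,0,1,0,0,1,0,1,0,0,0.8,0,1,0,0,0.8,0,1,0,0,0.8,0,1,0,0,0.8,0,1,0,0,0,0,1]
}}

```text
t: 10.25
tool_pos: [0.5095, -0.0333, 0.0491]
ee_rot: [[-1.0, -0.001, -0.001], [-0.001, 1.0, 0.0], [0.001, 0.0, -1.0]]
contact_force: [0.1, -0.4, -1.1]
gripper_width: 0.0541
finger_force: 30.0
```

{"api": "servo_tool", "payload": {
  "motion": [0,0,0.5,0,1,0,0,0.5,0,1,0,0,0.3,0,1,0,0,0.2,0,1,0,0,0.1,0,1,0,0,0,0,1]
}}

```text
t: 11.0
tool_pos: [0.51, -0.0334, 0.0337]
ee_rot: [[-1.0, -0.001, -0.0], [-0.001, 1.0, 0.0], [0.0, 0.0, -1.0]]
contact_force: [1.0, 1.3, -0.1]
gripper_width: 0.0542
finger_force: 30.0
```

{"api": "servo_tool", "payload": {
  "motion": [0,0,0.1,0,1,0,0,0,0,1]
}}

```text
t: 11.25
tool_pos: [0.51, -0.0334, 0.0327]
ee_rot: [[-1.0, -0.001, 0.0], [-0.001, 1.0, 0.0], [-0.0, 0.0, -1.0]]
contact_force: [-0.5, 0.3, -0.8]
gripper_width: 0.0545
finger_force: 30.0
```

{"api": "servo_tool", "payload": {
  "motion": [0,0,0.05,0,1,0,0,0,0,1]
}}

```text
t: 11.5
tool_pos: [0.51, -0.0334, 0.0322]
ee_rot: [[-1.0, -0.001, -0.0], [-0.001, 1.0, 0.0], [0.0, 0.0, -1.0]]
contact_force: [-0.9, -0.7, -0.8]
gripper_width: 0.0547
finger_force: 30.0
```

{"api": "servo_tool", "payload": {
  "motion": [0,0,0.05,0,1,0,0,0,0,1]
}}

```text
t: 11.75
tool_pos: [0.51, -0.0334, 0.0321]
ee_rot: [[-1.0, -0.001, 0.0], [-0.001, 1.0, 0.0], [-0.0, 0.0, -1.0]]
contact_force: [-1.0, 0.0, 5.0]
gripper_width: 0.0546
finger_force: 30.0
```

{"api": "servo_tool", "payload": {
  "motion": [0,0,0.1,0,1,0,0,0,0,1,0,0,0,0,1]
}}

```text
t: 12.12
tool_pos: [0.51, -0.0334, 0.032]
ee_rot: [[-1.0, -0.001, 0.001], [-0.001, 1.0, -0.0], [-0.001, -0.0, -1.0]]
contact_force: [-3.7, 1.3, 17.2]
gripper_width: 0.0546
finger_force: 30.0
```

```bash
python3 - <<'E'
from rig import r,optics
import cv2,numpy as np
s=r.state();print(s["t"],s["contact_force"],s["tool_pos"])
b=optics.read_camera("side")["pixels"];c=optics.read_camera("scene")["pixels"]
cv2.imwrite("pics/w5.png",np.hstack([cv2.resize(b[170:250,270:370],(400,320)),cv2.resize(c[170:250,270:370],(400,320))]))
E
```

```text
12.125 [-3.71009902  1.34471268 17.16628362] [ 0.51003074 -0.03338935  0.03204658]
```

View pics/w5.png

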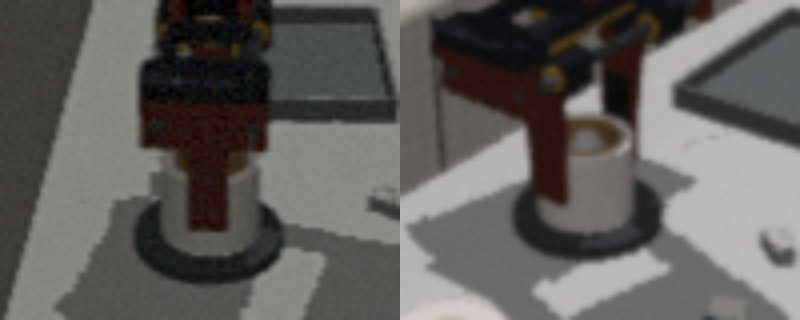

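The roll is fully down: it rests on the foot with the pin showing in its hole, and the contact is firm at the expected height. Lift it off and carry it to the tray.

{"api": "servo_tool", "payload": {
  "motion": [0,0,-0.5,0,1,0,0,-1,0,1,0,0,-1.5,0,1,0,0,-1.5,0,1,0,0,-1.5,0,1,0,0,-1.5,0,1,0,0,-1,0,1,0,0,-0.5,0,1,0,0,0,0,1]
}}

```text
t: 13.35
tool_pos: [0.5101, -0.0334, 0.1209]
ee_rot: [[-1.0, -0.001, 0.0], [-0.001, 1.0, 0.0], [-0.0, 0.0, -1.0]]
contact_force: [-0.3, 0.5, -0.4]
gripper_width: 0.0544
finger_force: 30.0
```

{"api": "servo_tool", "payload": {
  "motion": [0.2,-1.5,0,0,1,0.4,-2.5,0,0,1,0.4,-2.8,0,0,1,0.5,-3,0,0,1,0.5,-3,0,0,1,0.4,-3,0,0,1,0.4,-2.8,0,0,1,0.3,-2,0,0,1,0.1,-1.1,0,0,1,0,0,0,0,1]
}}

```text
t: 14.6
tool_pos: [0.4781, -0.2509, 0.1205]
ee_rot: [[-1.0, -0.0, -0.0], [-0.0, 1.0, 0.0], [0.0, 0.0, -1.0]]
contact_force: [0.4, 0.4, -1.1]
gripper_width: 0.0546
finger_force: 30.0
```

```bash
python3 - <<'E'
from rig import r,optics
import cv2,numpy as np
s=r.state();print(s["t"],s["contact_force"],s["tool_pos"])
b=optics.read_camera("side")["pixels"];c=optics.read_camera("wrist")["pixels"]
cv2.imwrite("pics/w6.png",np.hstack([cv2.resize(b[110:240,280:400],(360,390)),cv2.resize(c[:320,80:560],(440,390))]))
E
```

```text
14.6 [ 0.40016474  0.36765939 -1.09719157] [ 0.47813909 -0.25087868  0.12045876]
```

View pics/w6.png

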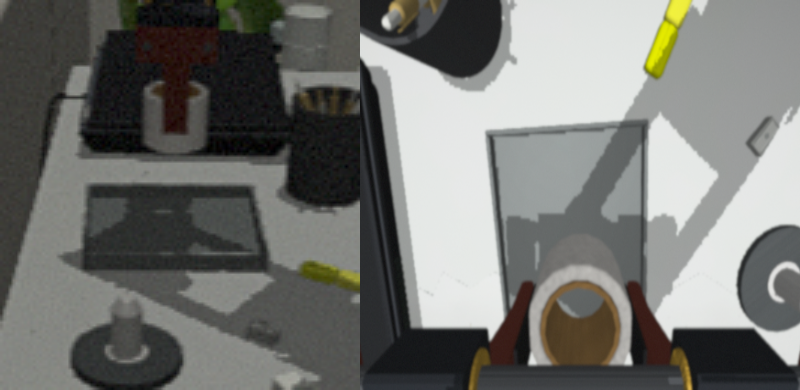

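The roll is upright over the tray (side crop (175,120)), and the tray below is clear. Lower it.

{"api": "servo_tool", "payload": {
  "motion": [0,0,1.5,0,1,0,0,1.8,0,1,0,0,1.8,0,1,0,0,1.5,0,1,0,0,1,0,1,0,0,0.8,0,1,0,0,0.5,0,1,0,0,0.2,0,1,0,0,0.1,0,1,0,0,0,0,1]
}}

```text
t: 15.95
tool_pos: [0.4784, -0.2506, 0.0289]
ee_rot: [[-1.0, -0.001, 0.0], [-0.001, 1.0, -0.0], [-0.0, -0.0, -1.0]]
contact_force: [-0.6, 0.7, -1.5]
gripper_width: 0.0545
finger_force: 30.0
```

{"api": "servo_tool", "payload": {
  "motion": [0,0,0.1,0,1,0,0,0,0,1]
}}

```text
t: 16.2
tool_pos: [0.4783, -0.2504, 0.0277]
ee_rot: [[-1.0, -0.001, 0.0], [-0.001, 1.0, 0.0], [-0.0, 0.0, -1.0]]
contact_force: [-0.2, -0.3, -0.9]
gripper_width: 0.0545
finger_force: 30.0
```

{"api": "servo_tool", "payload": {
  "motion": [0,0,0.05,0,1,0,0,0,0,1]
}}

```text
t: 16.45
tool_pos: [0.4782, -0.2504, 0.0271]
ee_rot: [[-1.0, -0.001, -0.0], [-0.001, 1.0, 0.0], [0.0, 0.0, -1.0]]
contact_force: [-0.2, 0.9, -1.1]
gripper_width: 0.0544
finger_force: 30.0
```

{"api": "servo_tool", "payload": {
  "motion": [0,0,0.1,0,1,0,0,0,0,1]
}}

```text
t: 16.7
tool_pos: [0.4783, -0.2504, 0.0261]
ee_rot: [[-1.0, -0.001, -0.0], [-0.001, 1.0, 0.0], [0.0, 0.0, -1.0]]
contact_force: [0.4, 0.3, -0.1]
gripper_width: 0.0546
finger_force: 30.0
```

{"api": "servo_tool", "payload": {
  "motion": [0,0,0.04,0,1,0,0,0,0,1]
}}

```text
t: 16.95
tool_pos: [0.4783, -0.2504, 0.0261]
ee_rot: [[-1.0, -0.001, 0.0], [-0.001, 1.0, 0.0], [-0.0, 0.0, -1.0]]
contact_force: [-1.7, 1.0, 5.1]
gripper_width: 0.0546
finger_force: 30.0
```

Contact with the tray floor. Release, then rise straight up.

{"api": "servo_tool", "payload": {
  "motion": [0,0,0,0,0,0,0,0,0,-0.5,0,0,0,0,-1,0,0,0,0,-1,0,0,0,0,-1,0,0,0,0,-1]
}}

```text
t: 17.7
tool_pos: [0.4783, -0.2504, 0.0257]
ee_rot: [[-1.0, -0.001, -0.0], [-0.001, 1.0, 0.0], [0.0, 0.0, -1.0]]
contact_force: [0.2, -0.5, -0.4]
gripper_width: 0.0875
finger_force: 0.0
```

{"api": "servo_tool", "payload": {
  "motion": [0,0,-1,0,-1,0,0,-2,0,-1,0,0,-3,0,-1,0,0,-4,0,-1,0,0,-4,0,-1,0,0,-3,0,-1,0,0,-1,0,-1,0,0,0,0,-1,0,0,0,0,-1]
}}

```text
t: 18.82
tool_pos: [0.4774, -0.2499, 0.2044]
ee_rot: [[-1.0, -0.001, -0.002], [-0.001, 1.0, 0.002], [0.002, 0.002, -1.0]]
contact_force: [0.8, -0.6, -0.2]
gripper_width: 0.0877
finger_force: 0.0
```

```bash
python3 - <<'E'
from rig import r,optics
import cv2,numpy as np
s=r.state();print(s["t"],s["gripper_width"],s["tool_pos"])
b=optics.read_camera("side")["pixels"];c=optics.read_camera("wrist")["pixels"]
cv2.imwrite("pics/w7.png",np.hstack([cv2.resize(b[100:310,260:440],(360,420)),cv2.resize(c[:320,80:560],(440,420))]))
E
```

```text
18.825 0.08771200180286384 [ 0.47744083 -0.24986432  0.20442727]
```

View pics/w7.png

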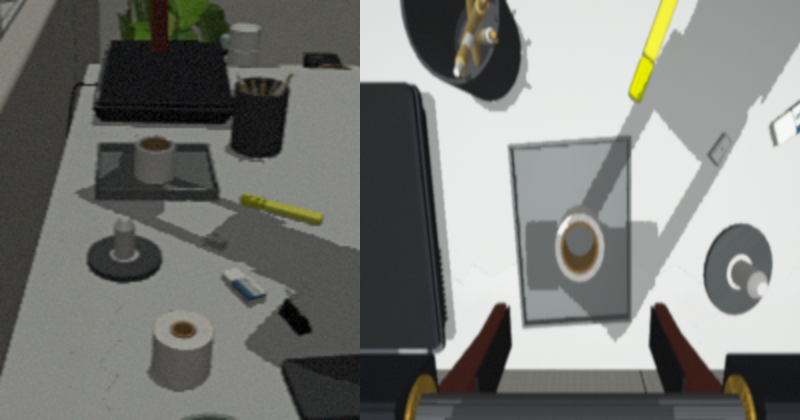

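The wide roll stands upright in the middle of the tray (side crop (155,158)). The narrow roll is untouched at (182,350), and the gripper is clear.

```bash
python3 -c "
from rig import r
print(r.sign_off())"
```

```text
the job is handed in; nothing more can be done
None
```

I slid the wide-hole roll fully down the gauge pin, took it off, and set it upright in the grey tray without a drop; the narrow roll was not touched, and I handed the job in at about 19 s.

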